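Put the examination lenses back in their rests

TASK

The examination is over: put the four black eye-examination lenses away, each in the cream rest whose recess has its shape and size: the square lens in the square recess, and the small, medium and large round lenses in the small, medium and large round recesses. They are glass, so lower each one into its recess without dropping it and leave it lying flat on the recess floor, glass up; do not shift or knock over the eye-drop bottle or the penlight.

Things in the scene. Friction and masses are not known exactly. Their poses are not given: they have to be found in the camera images.
- lens_small: the small round examination lens: a black ring-shaped housing with a domed pale glass on top, 28 mm in diameter, straight-sided; the housing is 24 mm high, the glass rises 3.5 mm more. Loose. Origin: centre of its underside; z up out of the glass.
- lens_medium: the medium round examination lens: a black ring-shaped housing with a domed pale glass on top, 44 mm in diameter, straight-sided; the housing is 24 mm high, the glass rises 3.5 mm more. Loose. Origin: centre of its underside; z up out of the glass.
- lens_large: the large round examination lens: a black ring-shaped housing with a domed pale glass on top, 62 mm in diameter, straight-sided; the housing is 24 mm high, the glass rises 3.5 mm more. Loose. Origin: centre of its underside; z up out of the glass.
- lens_square: the square examination lens (mirror lens): a black square housing 44 x 44 mm, 24 mm high, with a small round domed pale glass on top (3.5 mm more). Loose. Origin: centre of its underside; x and y across its flat sides, z up out of the glass.
- rest_small: the small round rest: a fixed cream moulded block with a grey-lined recess, 62 x 62 mm and 10 mm high, with one round recess 42 mm in diameter and 6 mm deep (its floor is 4 mm above the table) in the middle of its top; for the small round lens. Origin: centre of its underside; z up.
- rest_medium: the medium round rest: a fixed cream moulded block with a grey-lined recess, 78 x 78 mm and 10 mm high, with one round recess 58 mm in diameter and 6 mm deep (its floor is 4 mm above the table) in the middle of its top; for the medium round lens. Origin: centre of its underside; z up.
- rest_large: the large round rest: a fixed cream moulded block with a grey-lined recess, 96 x 96 mm and 10 mm high, with one round recess 76 mm in diameter and 6 mm deep (its floor is 4 mm above the table) in the middle of its top; for the large round lens. Origin: centre of its underside; z up.
- rest_square: the square rest: a fixed cream moulded block with a grey-lined recess, 78 x 78 mm and 10 mm high, with one square recess 58 x 58 mm and 6 mm deep (its floor is 4 mm above the table) in the middle of its top, sides parallel to the block's; for the square lens. Origin: centre of its underside; x and y parallel to the recess's sides, z up.
- bottle: a small white eye-drop bottle with a grey cap, standing upright on the table among the lenses, 27 mm in diameter, 58 mm high, loose and easily knocked over; to be left alone. Origin: centre of its underside.
- penlight: a steel penlight lying flat on the table, 130 mm long, 12 mm thick, loose; to be left alone. Origin: on the table under its middle; x along the pen.
Mind the look-alikes: they are no part of the job. Leave any yellow look-alike of the lens_square alone.

How it is judged:
By the outcome, as a careful person would: the job done as asked, in the order asked, and still so for the second after the job is handed in, with the robot touching nothing.
It also fails if it takes over 90 s, if anything falls off the work surface, if the arm or the gripper's body presses on something with over 40 N, if the wrist force passes 120 N, or if a joint passes its speed limit or range.

ROBOT

A 6-joint arm with a two-finger parallel gripper is mounted at the origin on the work surface. World frame = base frame: x ahead of the robot, y to its left, z up, the work surface at z = 0. Lengths are in m, angles in rad, forces in N, time in s.
With the tool pointing down it reaches from about 0.35 to 0.85 m from the base axis. Payload 8.1 kg.
Tool frame: the origin (TCP) lies at the very end of the fingers, on their centre line; the grasp point (between the pads) lies 19 mm behind it; z points along the fingers, y is the line along which they close (so a half turn about z gives the same grasp; the last joint's range is limited). The gripper opens to 93 mm and grips with 3 to 60 N. Pads are 15 mm wide; open, the fingers measure 128 mm over their backs; the gripper's body (75 mm by 188 mm) begins 65 mm behind the grasp point.
Start: joints at [1.12, 0.13, 1.488, -0, 1.523, -0.085], TCP at [0.215, 0.56, 0.219] pointing down, gripper open.
Joint ranges: [-2.96, 2.96], [-0.89, 2.26], [0.02, 2.5], [-1.34, 4.48], [0, 2.73], [-2.66, 2.66]. Speed limits (rad/s): [2.39, 2.39, 2.79, 3.14, 3.14, 3.14].

INTERFACE

Orientations are given as a rotation vector (axis times angle).
In Python, from plant import monitor, eyes, ticket gives the robot as it stands.
- The arm moves only by the tool arm_command, never from a script. Its argument "deltas" is a list that holds one entry, the list of rows, each a list of 6 numbers: the shift along the world's x, y, z in cm, then the turn, a rotation vector about the world's x, y, z in degrees. In form: [[[tx, ty, tz, rx, ry, rz], ...]]. A call has 1 to 12 rows; each row shifts and turns the commanded pose from where the row before left it; what a row does not reach is not made up. A row lasts 1/12 s, in which the tool goes at most 41.7 mm and 7.16 degrees, less where a joint would pass 70% of its speed; a pose out of reach is approached as far as the arm can. A call is refused whole if a number of a shift passes 4.17 or a number of a turn 7.16, either way. A call with a gripper value outside its range is refused whole. "gripper" is the opening, from -1 (shut) to 1 (fully open), set as the call begins (left out, the last holds). The fingers move at their own pace and stop on an object; "squeeze" is the grip in N (left out, the last holds). Time passes only in rows, so rows that do not move let the fingers close. It gives the time, the measured TCP pose, the force, the opening and the grip force at its end, in the units of the state.
- monitor.read_state(): the state, without advancing time (a new reading comes with each control period).
- eyes.read_camera(name): name is "side" or "top"; returns the picture (384x512x3 uint8, blue, green, red); there is no depth.
- eyes.camera_model(name): a dict with "fx", "fy", "cx", "cy" (pixels), "rvec" (rotation vector, rad) and "tvec" (3), from world to camera coordinates, as OpenCV has them. Camera axes: x right, y down, z forward; pixel columns grow to the right and rows downward; lengths in m; the calibration is good to about 2 mm. A picture is of the moment at which its call begins. camera_model takes no time and is no camera call.
- ticket.close_job(): hands the job in; it is judged then, once.
The state is a dict: "t": time; "q": joint angles; "dq": joint speeds; "joint_torque": joint torques, N m; "tool_pos": TCP position; "orientation": TCP orientation; "force": force on the tool from outside, world axes, zero at the start; "wrist_torque": the same for the moment, N m; "opening": finger opening in m; "gripper_force": force on a finger pad.
Only numpy, scipy, OpenCV 4.12 (cv2) and the standard library are available. Lean on these libraries where they do the work, as an engineer would, in place of code of your own. Each camera call takes 0.05 s, during which the arm holds its last target. There are 200 camera calls.

## Working session

There is one attempt and no reset: what is moved stays moved. The work goes in short steps, Python scripts to look and compute and a tool call to move; the robot and the scene stay as the last step left them, time stands still between calls to the robot, and variables do not carry over. Pictures are saved under pics/ and viewed, at most 18 in all, crops included, and the job is handed in when it is done.

Besides the shell and the picture viewer there is one more tool, called after "Request:" in YAML: its name, and indented under it one key for each argument. arm_command: Moves the arm, as the interface text tells. Its arguments: {"type":"object","properties":{"deltas":{"type":"array"},"gripper":{"type":"number"},"squeeze":{"type":"number"}},"required":["deltas"]}

```bash
mkdir -p pics
cat > h.py <<'E'
import numpy as np, cv2
from plant import monitor, eyes, ticket
def cam(n):
    m=eyes.camera_model(n); K=np.array([[m['fx'],0,m['cx']],[0,m['fy'],m['cy']],[0,0,1.]])
    return K,np.array(m['rvec'],float),np.array(m['tvec'],float)
def ray(n,uv,z):
    K,r,t=cam(n); R=cv2.Rodrigues(r)[0]; c=-R.T@t
    uv=np.atleast_2d(np.array(uv,float)); d=(np.linalg.inv(K)@np.c_[uv,np.ones(len(uv))].T).T@R
    return c+d*((z-c[2])/d[:,2])[:,None]
def proj(n,p):
    K,r,t=cam(n); return cv2.projectPoints(np.atleast_2d(np.array(p,float)),r,t,K,None)[0][:,0]
E
python3 - <<'E'
from h import *
for n in('top','side'):
    im=eyes.read_camera(n); cv2.imwrite(f'pics/{n}0.png',im); K,r,t=cam(n); R=cv2.Rodrigues(r)[0]; print(n,K[0,0],-R.T@t, R[2])
s=monitor.read_state(); print(s['t'],s['tool_pos'],s['orientation'],s['opening'])
E
```

```text
top 446.6784514853392 [ 0.26186962 -0.00199424  1.38415345] [ 0.19083581  0.00250673 -0.98161877]
side 389.4340716268292 [-0.07899597  0.57616752  0.55518282] [ 0.60996137 -0.59344588 -0.52513723]
0.1 [0.21438206 0.55983154 0.21767703] [-5.71349115e-01 -3.08875699e+00  2.58852539e-03] 0.09312580903664519
```

```bash
python3 -c "
import cv2
i=cv2.imread('pics/top0.png');cv2.imwrite('pics/top0b.png',cv2.resize(i,(800,600),interpolation=3))"
```

```text
(no output)
```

View pics/top0b.png

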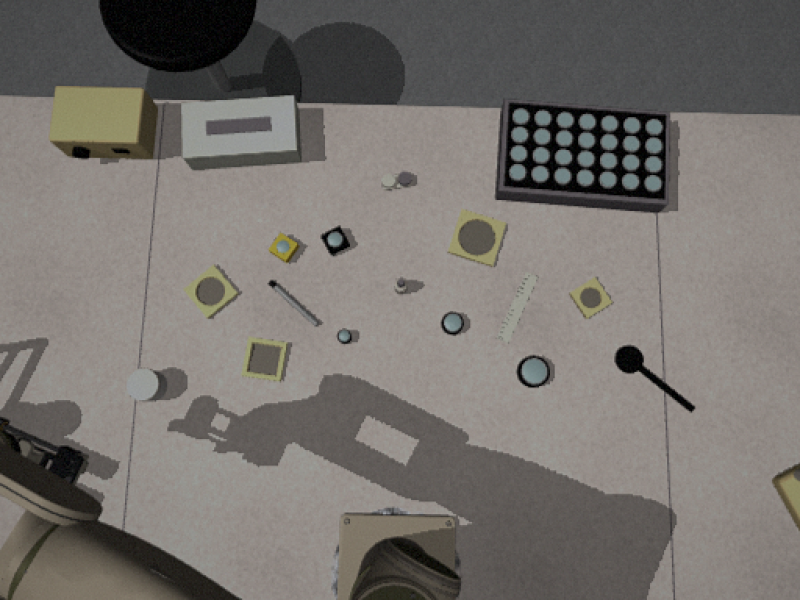

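View pics/side0.png

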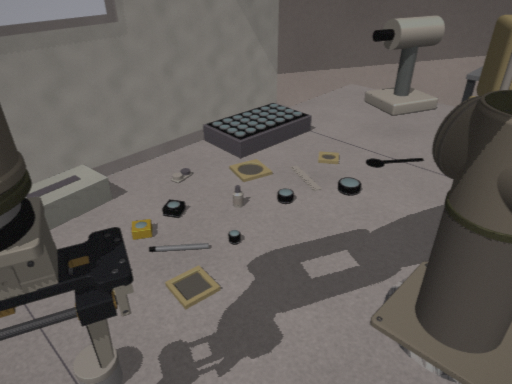

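The top view (800x600 coordinates) shows these lens candidates:
- Black square lens at (336,240), with a yellow look-alike at (284,247).
- Round lenses: small (344,336), medium (452,323), large (533,371).
- Distractors: a black occluder paddle at (629,358) and the trial-lens case at (583,155).

Rests: large (477,238), medium (211,291), small (591,298), square (265,359). The bottle is at (400,286) and the penlight at (295,303). I choose the four black-housed ones and leave the rest.

```bash
cat > meas.py <<'E'
from h import *
S=512/800
def run(im,view='top',save=None):
    hsv=cv2.cvtColor(im,cv2.COLOR_BGR2HSV).astype(int)
    H,Sa,V=[hsv[...,k] for k in range(3)]
    return H,Sa,V
if __name__=='__main__':
    im=cv2.imread('pics/top0.png'); H,Sa,V=run(im)
    for n,(x,y) in dict(sq=(336,240),ye=(284,247),sm=(344,336),md=(452,323),lg=(533,371),rl=(477,238),rl_edge=(477,215),rm=(211,291),rm_e=(211,271),tab=(420,400),rsq_e=(250,345),rs_e=(580,290),sqblack=(327,240)).items():
        a,b=int(round(x*S)),int(round(y*S)); print(n,(a,b),H[b,a],Sa[b,a],V[b,a])
    c=im[120:260,100:410]; 
    a=cv2.resize(im[135:255,115:245],None,fx=5,fy=5,interpolation=cv2.INTER_NEAREST); cv2.imwrite('pics/crop.png',a)
E
python3 meas.py
```

```text
sq (215, 154) 92 35 138
ye (182, 158) 92 39 130
sm (220, 215) 94 39 143
md (289, 207) 88 32 144
lg (341, 237) 93 38 134
rl (305, 152) 21 37 89
rl_edge (305, 138) 27 78 153
rm (135, 186) 15 32 95
rm_e (135, 173) 29 69 156
tab (269, 256) 13 12 151
rsq_e (160, 221) 29 74 151
rs_e (371, 186) 28 75 156
sqblack (209, 154) 120 10 52
```

View pics/crop.png

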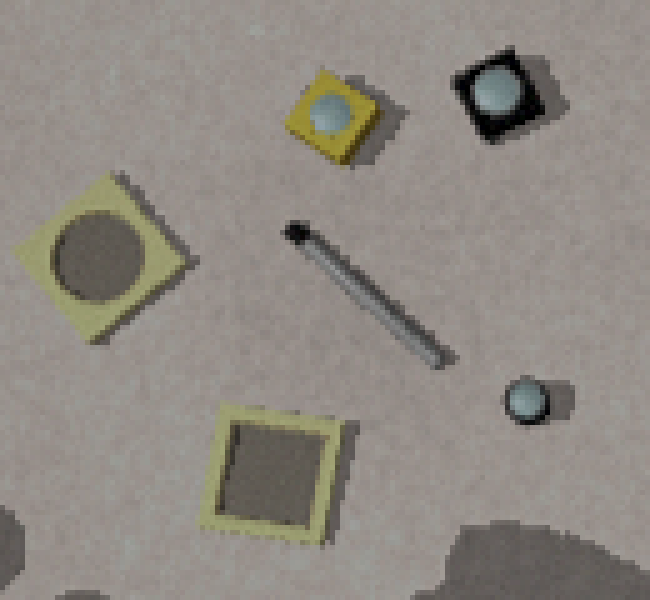

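The crop confirms it. The black square lens is at crop (498,92) beside the yellow copy at (330,115), the small lens is at (527,400), the square rest at (272,472) and the medium rest at (100,257).

```bash
cat > m2.py <<'E'
from h import *
from meas import run
im=cv2.imread('pics/top0.png'); H,Sa,V=run(im)
glass=((H>80)&(H<105)&(Sa>18)&(V>70)).astype(np.uint8)
cream=((H>20)&(H<36)&(Sa>45)&(Sa<120)&(V>70)).astype(np.uint8)
dark=(V<62).astype(np.uint8)
def comp(m,u,v,r):
    n,l,st,ce=cv2.connectedComponentsWithStats(m)
    w=l[max(0,v-r):v+r+1,max(0,u-r):u+r+1]; k=np.bincount(w[w>0]).argmax(); return ce[k],st[k],(l==k).astype(np.uint8)
for n,u,v in[('sq',215,154),('sm',220,215),('md',289,207),('lg',341,237)]:
    c,st,_=comp(glass,u,v,3); p=ray('top',c,.026)[0]
    # dark+glass union restricted nearby
    b=np.zeros_like(dark); b[v-22:v+23,u-22:u+23]=1
    un=cv2.morphologyEx((glass|dark)*b,cv2.MORPH_OPEN,np.ones((2,2),np.uint8))
    c2,s2,mk=comp(un,u,v,3)
    P=max(cv2.findContours(mk,0,1)[0],key=cv2.contourArea)[:,0].astype(float)
    W=ray('top',P,.018)[:,:2]*1000; (cx,cy),(w,h),a=cv2.minAreaRect(W.astype(np.float32))
    print(n,'glass',c.round(1),st[4],p.round(4),'union',np.round([cx,cy,w,h,a],1))
for n,u,v in[('rl',305,152),('rm',135,186),('rs',378,191),('rq',169,230)]:
    c,st,mk=comp(cream,u,v,25)
    P=max(cv2.findContours(mk,0,1)[0],key=cv2.contourArea)
    W=ray('top',P[:,0],.010)[:,:2]*1000; (cx,cy),(w,h),a=cv2.minAreaRect(W.astype(np.float32))
    fl=cv2.drawContours(np.zeros_like(mk),[P],-1,1,-1)-mk
    fl=cv2.morphologyEx(fl,cv2.MORPH_OPEN,np.ones((3,3),np.uint8)); c3,s3,m3=comp(fl,u,v,6); q=ray('top',c3,.007)[0]*1000
    print(n,'rect',np.round([cx,cy,w,h,a],1),'recess',q.round(1)[:2],s3[2:])
c,st,_=comp(((Sa<40)&(V>165)).astype(np.uint8),256,182,5); print('bottle?',c,st,ray('top',c,.05))
E
python3 m2.py
python3 - <<'E'
import cv2
i=cv2.imread('pics/side0.png'); cv2.imwrite('pics/s1.png',cv2.resize(i[140:310,120:390],None,fx=2.9,fy=2.9,interpolation=cv2.INTER_CUBIC))
E
```

```text
sq glass [213.8 152.9] 57 [0.644  0.1423 0.026 ] union [640.4 137.3  46.8  44.2  29.1]
sm glass [219.8 214.5] 38 [0.4489 0.1155 0.026 ] union [445.4 112.5  18.6  24.8   1.4]
md glass [289.3 205.8] 85 [ 0.4809 -0.0972  0.026 ] union [ 477.1 -103.5   41.3   35.6    7. ]
lg glass [341.4 237. ] 175 [ 0.3889 -0.2563  0.026 ] union [ 384.5 -255.8   59.9   55.6   12.2]
rl rect [ 660.  -146.2   97.1   98.7   73.4] recess [ 660.5 -146.1] [ 23  22 393]
rm rect [534.5 387.8  81.   79.1  42.6] recess [534.8 389.6] [ 18  17 235]
rs rect [ 539.7 -375.    62.6   65.5   33.2] recess [ 540.1 -375.7] [ 12  12 116]
rq rect [401.6 271.7  80.   78.2  83.2] recess [400.8 273. ] [ 20  20 321]Traceback (most recent call last):
  File "m2.py", line 26, in <module>
    c,st,_=comp(((Sa<40)&(V>165)).astype(np.uint8),256,182,5); print('bottle?',c,st,ray('top',c,.05))
           ~~~~^^^^^^^^^^^^^^^^^^^^^^^^^^^^^^^^^^^^^^^^^^^^^^
  File "m2.py", line 9, in comp
    w=l[max(0,v-r):v+r+1,max(0,u-r):u+r+1]; k=np.bincount(w[w>0]).argmax(); return ce[k],st[k],(l==k).astype(np.uint8)
                                              ~~~~~~~~~~~~~~~~~~~~~~~~~~^^
ValueError: attempt to get argmax of an empty sequence
```

View pics/s1.png

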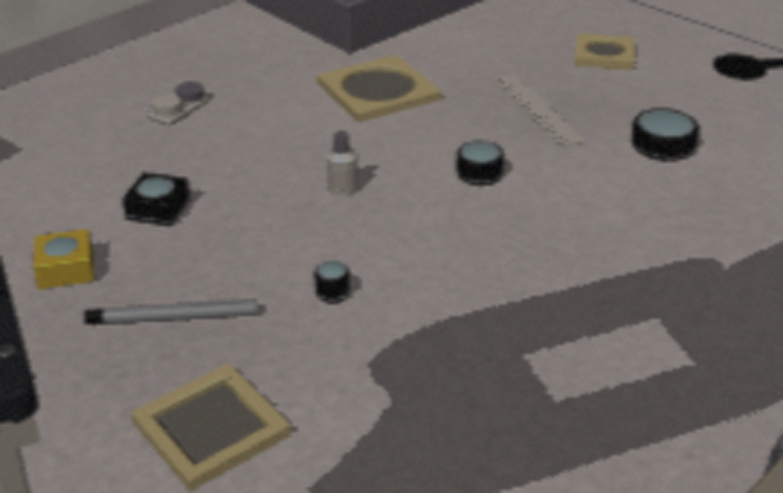

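The side crop shows all lenses flat, glass up: square (157,197), small (332,280), medium (480,160), large (665,132). The bottle is upright at (342,165). The glass mask looks partial, so I'll refine it and cross-check in both views.

```bash
cat > m3.py <<'E'
from h import *
def comp(m,u,v,r):
    n,l,st,ce=cv2.connectedComponentsWithStats(m)
    w=l[max(0,v-r):v+r+1,max(0,u-r):u+r+1]; k=np.bincount(w[w>0]).argmax(); return ce[k],st[k],(l==k).astype(np.uint8)
def masks(im):
    f=im.astype(int); g=((f[...,0]-f[...,2]>6)&(f.max(2)>75)).astype(np.uint8); d=(f.max(2)<68).astype(np.uint8); return g,d
def tri(pa,pb):
    def c(n): 
        K,r,t=cam(n); return K@np.c_[cv2.Rodrigues(r)[0],t]
    X=cv2.triangulatePoints(c('top'),c('side'),np.array(pa).reshape(2,1).astype(float),np.array(pb).reshape(2,1).astype(float))[:,0]; return X[:3]/X[3]
if __name__=='__main__':
    T=cv2.imread('pics/top0.png');Sd=cv2.imread('pics/side0.png')
    gt,dt=masks(T); gs,ds=masks(Sd)
    for n,u,v,us,vs in[('sq',215,154,174,205),('sm',220,215,234,233),('md',289,207,285,192),('lg',341,237,349,183)]:
        a,s,m=comp(gt,u,v,3); b,s2,mb=comp(gs,us,vs,3)
        bx=np.zeros_like(gt); bx[v-16:v+17,u-16:u+17]=1
        c,s3,mu=comp((gt|dt)*bx,u,v,3)
        P=max(cv2.findContours(mu,0,1)[0],key=cv2.contourArea)[:,0].astype(float)
        print(n,'top',a.round(1),s[2:],'side',b.round(1),s2[2:],'ray.026',(ray('top',a,.026)[0,:2]*1e3).round(1),(ray('side',b,.026)[0,:2]*1e3).round(1),'tri',(tri(a,b)*1e3).round(1),'un',c.round(1),s3[2:],(ray('top',c,.014)[0,:2]*1e3).round(1), np.round(cv2.minAreaRect((ray('top',P,.02)[:,:2]*1e3).astype(np.float32))[2]) if n=='sq' else '')
    for n,x,y in [('rl',660,-146),('rq',401,272.5),('rs',540,-375.5),('rm',534.5,388.5)]: print(n,proj('side',[x/1e3,y/1e3,.007]).round(1),proj('top',[x/1e3,y/1e3,.007]).round(1))
    print('bottle top',ray('top',[256,180],.055),'side',ray('side',[238,205],0))
    print('pen', ray('top',[[174,181],[203,207]],.008)[:,:2])
E
python3 m3.py
```

```text
sq top [213.9 152.6] [ 9  8 58] side [173.  204.3] [12  6 55] ray.026 [644.9 142.2] [639.4 143.4] tri [645.  141.6  22.9] un [214.6 153.7] [ 18  19 188] [644.6 141. ] 29.0
sm top [219.8 214.5] [ 7  8 38] side [234.  232.8] [ 9  6 41] ray.026 [448.9 115.5] [444.4 116.2] tri [448.3 114.9  23.5] un [220.3 215.1] [ 9  9 58] [448.7 115.2] 
md top [289.2 206. ] [11 11 94] side [285.2 192. ] [13  7 69] ray.026 [480.5 -96.9] [477.1 -96. ] tri [480.  -97.5  24.3] un [289.3 206.5] [ 15  14 154] [480.7 -97.9] 
lg top [341.3 237.1] [ 16  15 184] side [349.5 182.1] [ 18   9 122] ray.026 [ 388.8 -256. ] [ 385.7 -255.7] tri [ 387.9 -256.7   24.9] un [341.  237.5] [ 21  20 304] [ 388.7 -257.4] 
rl [[249.5 169.1]] [[304.8 151.8]]
rq [[190.7 284.9]] [[168.9 229.5]]
rs [[327.9 156.8]] [[377.6 190.4]]
rm [[102.9 280.9]] [[134.7 186.3]]
bottle top [[0.55343521 0.00716924 0.055     ]] side [[0.5498325  0.00559564 0.        ]]
pen [[0.55419817 0.26568591]
 [0.47362955 0.17044582]]
```

Request:
arm_command:
  deltas:
    - [[2.7,-2.6,-0.5,0,0,-2.5],[2.7,-2.6,-0.5,0,0,-2.5],[2.7,-2.6,-0.5,0,0,-2.5],[2.7,-2.6,-0.5,0,0,-2.5],[2.7,-2.6,-0.5,0,0,-2.5],[2.7,-2.6,-0.5,0,0,-2.5],[2.7,-2.6,-0.5,0,0,-2.5],[2.7,-2.6,-0.5,0,0,-2.5],[2.7,-2.6,-0.5,0,0,-2.5],[2.7,-2.6,-0.5,0,0,-2.5],[2.7,-2.6,-0.5,0,0,-2.5],[2.7,-2.6,-0.5,0,0,-2.5]]
  gripper: 0.5
  squeeze: 12

```text
t: 1.1
tool_pos: [0.5394, 0.2467, 0.158]
orientation: [-1.354, -2.834, 0.001]
force: [1.0, 0.0, 0.1]
opening: 0.0697
gripper_force: 0.0
```

Request:
arm_command:
  deltas:
    - [[2.6,-2.6,-0.5,0,0,-2.3],[2.6,-2.6,-0.5,0,0,-2.3],[2.6,-2.6,-0.5,0,0,-2.3],[2.5,-2.6,-0.5,0,0,-2.1],[0,0,0,0,0,0],[0,0,0,0,0,0]]

```text
t: 1.6
tool_pos: [0.6418, 0.1423, 0.137]
orientation: [-1.573, -2.717, 0.002]
force: [-0.3, 0.2, 0.4]
opening: 0.0696
gripper_force: 0.0
```

```bash
cat > st.py <<'E'
from h import *
import sys
def st():
    s=monitor.read_state(); R=cv2.Rodrigues(np.array(s['orientation']))[0]
    p=np.array(s['tool_pos'])*100; phi=np.degrees(np.arctan2(R[1,1],R[0,1]))
    print('t %.2f'%s['t'],'pos cm',p.round(2),'phi %.1f'%phi,'tilt',np.degrees(R[:2,2]).round(2),'F',np.round(s['force'],1),'open %.1f'%(s['opening']*1e3),'grip %.1f'%s['gripper_force'],'j6 %.2f'%s['q'][5]); return p,phi
if __name__=='__main__':
    p,phi=st()
    if len(sys.argv)>3: g=np.array(list(map(float,sys.argv[1:4]))); print('go',(g-p).round(2))
    if len(sys.argv)>4: print('turn',float(sys.argv[4])-phi)
E
python3 st.py 64.3 14.15 1 30
```

```text
t 1.60 pos cm [64.18 14.23 13.7 ] phi 29.9 tilt [-0.14 -0.02] F [-0.3  0.2  0.4] open 69.6 grip 0.0 j6 -0.38
go [  0.12  -0.08 -12.7 ]
turn 0.1343668098837405
```

Request:
arm_command:
  deltas:
    - [[0.1,-0.1,-2.5,0,0,0],[0,0,-2.5,0,0,0],[0,0,-2.5,0,0,0],[0,0,-2.0,0,0,0],[0,0,-1.5,0,0,0],[0,0,-1.0,0,0,0],[0,0,-0.6,0,0,0],[0,0,0,0,0,0],[0,0,0,0,0,0]]

```text
t: 2.35
tool_pos: [0.6431, 0.1437, 0.0135]
orientation: [1.569, 2.721, 0.001]
force: [0.7, 0.5, 1.3]
opening: 0.0698
gripper_force: 0.0
```

```bash
python3 st.py 64.3 14.15 1 30
python3 - <<'E'
from h import *
a=eyes.read_camera('top')[120:190,170:260]; b=eyes.read_camera('side')[160:250,110:230]
cv2.imwrite('pics/d1.png',np.hstack([cv2.resize(a,(400,311),interpolation=2),cv2.resize(b,(400,311),interpolation=2)]))
E
```

```text
t 2.35 pos cm [64.31 14.37  1.35] phi 30.1 tilt [0.06 0.01] F [0.7 0.5 1.3] open 69.8 grip 0.0 j6 -0.38
go [-0.01 -0.22 -0.35]
turn -0.06196784229126351
```

View pics/d1.png

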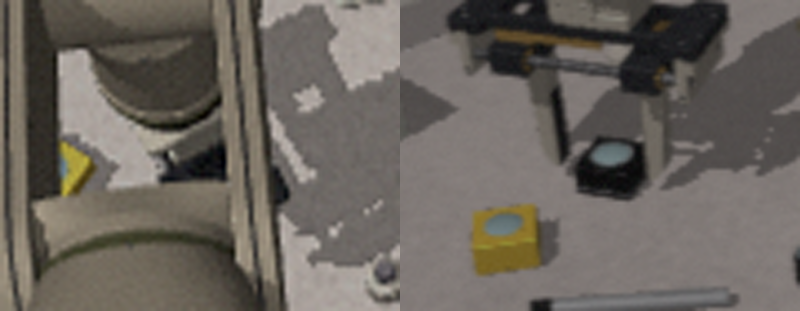

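The crop shows the fingers straddling the black square lens (right half: lens (612,168), fingers (557,150) and (655,165)), and the yellow copy is clear. I'll go down and close.

Request:
arm_command:
  deltas:
    - [[0,-0.15,-0.3,0,0,0],[0,0,0,0,0,0]]

```text
t: 2.62
tool_pos: [0.6432, 0.1416, 0.0102]
orientation: [1.569, 2.72, 0.001]
force: [0.1, 0.2, 0.3]
opening: 0.0699
gripper_force: 0.0
```

Request:
arm_command:
  deltas:
    - [[0,0,0,0,0,0],[0,0,0,0,0,0],[0,0,0,0,0,0],[0,0,0,0,0,0],[0,0,0,0,0,0],[0,0,0,0,0,0],[0,0,0,0,0,0]]
  gripper: -1
  squeeze: 15

```text
t: 3.2
tool_pos: [0.6426, 0.1418, 0.0097]
orientation: [1.57, 2.721, -0.0]
force: [-0.6, -1.1, 0.1]
opening: 0.0439
gripper_force: 15.0
```

```bash
python3 st.py 40.1 27.25 10 -8
```

```text
t 3.20 pos cm [64.26 14.18  0.97] phi 30.0 tilt [-0. -0.] F [-0.6 -1.1  0.1] open 43.9 grip 15.0 j6 -0.38
go [-24.16  13.07   9.03]
turn -38.04238077565992
```

Request:
arm_command:
  deltas:
    - [[0,0,0.5,0,0,0],[0,0,1.5,0,0,0],[0,0,2.0,0,0,0],[0,0,2.0,0,0,0],[0,0,2.0,0,0,0],[0,0,1.0,0,0,0],[0,0,0,0,0,0]]

```text
t: 3.78
tool_pos: [0.6452, 0.1422, 0.1044]
orientation: [1.567, 2.717, 0.007]
force: [-0.5, 0.5, -0.3]
opening: 0.0441
gripper_force: 15.0
```

Request:
arm_command:
  deltas:
    - [[-2.0,1.1,0,0,0,-3.2],[-2.0,1.1,0,0,0,-3.2],[-2.0,1.1,0,0,0,-3.2],[-2.0,1.1,0,0,0,-3.2],[-2.0,1.1,0,0,0,-3.2],[-2.0,1.1,0,0,0,-3.2],[-2.0,1.1,0,0,0,-3.2],[-2.0,1.1,0,0,0,-3.2],[-2.0,1.1,0,0,0,-3.2],[-2.0,1.1,0,0,0,-3.2],[-2.0,1.1,0,0,0,-3.2],[-2.1,1.0,0,0,0,-2.8]]

```text
t: 4.78
tool_pos: [0.4, 0.2729, 0.0986]
orientation: [-2.373, -2.058, 0.002]
force: [-0.1, 0.4, -1.7]
opening: 0.0437
gripper_force: 15.0
```

Request:
arm_command:
  deltas:
    - [[0,0,0,0,0,0],[0,0,0,0,0,0]]

```text
t: 4.95
tool_pos: [0.4004, 0.273, 0.0989]
orientation: [-2.367, -2.065, 0.002]
force: [0.5, 0.2, -0.3]
opening: 0.0441
gripper_force: 15.0
```

```bash
python3 st.py 40.1 27.25 1.4 -8
python3 - <<'E'
from h import *
a=eyes.read_camera('top')[190:270,120:220]; b=eyes.read_camera('side')[200:320,110:270]
cv2.imwrite('pics/d2.png',np.hstack([cv2.resize(a,(400,320),interpolation=2),cv2.resize(b,(400,320),interpolation=2)]))
E
```

```text
t 4.95 pos cm [40.04 27.3   9.89] phi -7.8 tilt [-0.05 -0.03] F [ 0.5  0.2 -0.3] open 44.1 grip 15.0 j6 0.63
go [ 0.06 -0.05 -8.49]
turn -0.1895092905118103
```

View pics/d2.png

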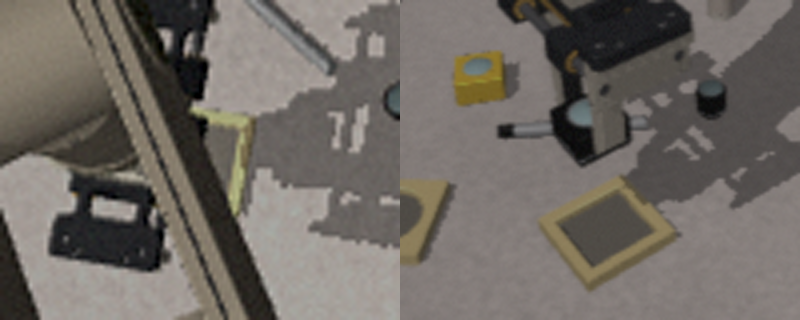

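The lens is held flat and square to the rest (side half: lens (590,130), recess (605,225)). I'll lower it.

Request:
arm_command:
  deltas:
    - [[0,0,-2.0,0,0,0],[0,0,-2.0,0,0,0],[0,0,-1.8,0,0,0],[0,0,-1.2,0,0,0],[0,0,-0.7,0,0,0],[0,0,-0.4,0,0,0],[0,0,-0.2,0,0,0],[0,0,-0.1,0,0,0],[0,0,0,0,0,0],[0,0,0,0,0,0]]

```text
t: 5.88
tool_pos: [0.4023, 0.2732, 0.0165]
orientation: [2.37, 2.062, 0.002]
force: [1.0, -0.0, -0.5]
opening: 0.0437
gripper_force: 15.0
```

```bash
python3 st.py 40.1 27.25 1.4 -8
python3 - <<'E'
from h import *
b=eyes.read_camera('side')[200:320,110:270]
cv2.imwrite('pics/d3.png',cv2.resize(b,(640,480),interpolation=2))
E
```

```text
t 5.88 pos cm [40.23 27.32  1.65] phi -8.0 tilt [0.07 0.04] F [ 1.  -0.  -0.5] open 43.7 grip 15.0 j6 0.63
go [-0.13 -0.07 -0.25]
turn -0.04724994776488156
```

View pics/d3.png

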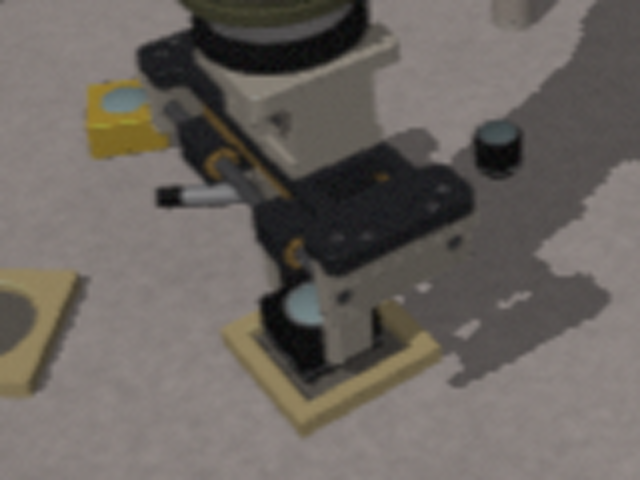

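The lens (310,320) sits inside the recess, aligned, with a gap on the near side. I'll do the final small lowering and check contact before releasing.

Request:
arm_command:
  deltas:
    - [[0,0,-0.1,0,0,0],[0,0,-0.1,0,0,0],[0,0,0,0,0,0],[0,0,0,0,0,0]]

```text
t: 6.27
tool_pos: [0.4016, 0.2728, 0.0136]
orientation: [-2.37, -2.062, -0.0]
force: [-0.4, -0.6, -0.8]
opening: 0.0437
gripper_force: 15.0
```

```bash
python3 st.py 40.1 27.25 1.4 -8
```

```text
t 6.27 pos cm [40.16 27.28  1.36] phi -8.0 tilt [0. 0.] F [-0.4 -0.6 -0.8] open 43.7 grip 15.0 j6 0.63
go [-0.06 -0.03  0.04]
turn -0.04327899031555482
```

Request:
arm_command:
  deltas:
    - [[0,0,-0.05,0,0,0],[0,0,0,0,0,0],[0,0,0,0,0,0]]

```text
t: 6.52
tool_pos: [0.4016, 0.2729, 0.0136]
orientation: [-2.37, -2.062, 0.0]
force: [-2.8, -1.4, 5.1]
opening: 0.0439
gripper_force: 15.0
```

Request:
arm_command:
  deltas:
    - [[0,0,0,0,0,0],[0,0,0,0,0,0],[0,0,0,0,0,0],[0,0,0.3,0,0,0],[0,0,1.0,0,0,0],[0,0,2.5,0,0,0],[0,0,2.5,0,0,0],[0,0,2.5,0,0,0]]
  gripper: 0.33

```text
t: 7.18
tool_pos: [0.4014, 0.2727, 0.1027]
orientation: [-2.37, -2.062, 0.0]
force: [0.8, 0.3, 0.8]
opening: 0.062
gripper_force: 0.0
```

Request:
arm_command:
  deltas:
    - [[0.4,-1.5,0.5,0,0,0],[0.5,-1.8,0,0,0,0],[0.6,-2.0,0,0,0,0],[0.6,-2.0,0,0,0,0],[0.6,-2.0,0,0,0,0],[0.6,-2.0,0,0,0,0],[0.6,-2.0,0,0,0,0],[0.4,-1.4,0,0,0,0],[0.2,-1.0,0,0,0,0],[0,0,0,0,0,0],[0,0,0,0,0,0]]
  gripper: 0.1

```text
t: 8.1
tool_pos: [0.4467, 0.1158, 0.1066]
orientation: [-2.371, -2.06, -0.001]
force: [-0.6, 0.1, 0.2]
opening: 0.051
gripper_force: 0.0
```

```bash
python3 st.py 44.75 11.5 1 -8
python3 - <<'E'
from h import *
a=eyes.read_camera('top')[170:270,100:240]; b=eyes.read_camera('side')[170:320,110:270]
cv2.imwrite('pics/d4.png',np.hstack([cv2.resize(a,(448,320),interpolation=2),cv2.resize(b,(341,320),interpolation=2)]))
E
```

```text
t 8.10 pos cm [44.67 11.58 10.66] phi -8.0 tilt [0.02 0.02] F [-0.6  0.1  0.2] open 51.0 grip 0.0 j6 0.28
go [ 0.08 -0.08 -9.66]
turn 0.027350248821557344
```

View pics/d4.png

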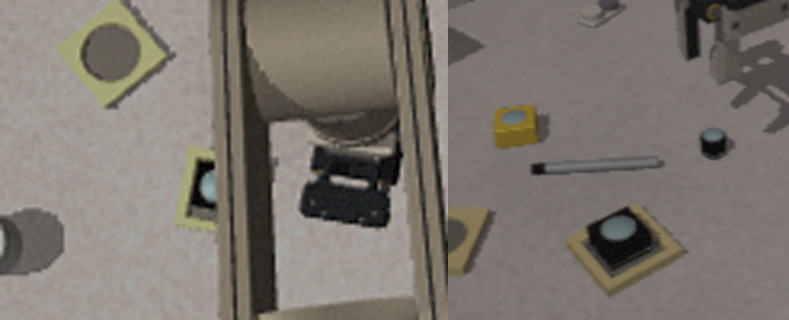

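The square lens is centred flat in its recess (side half (620,235)). Next is the small lens.

Request:
arm_command:
  deltas:
    - [[0.1,-0.05,-2.0,0,0,0],[0,0,-2.3,0,0,0],[0,0,-2.0,0,0,0],[0,0,-1.5,0,0,0],[0,0,-1.0,0,0,0],[0,0,-0.6,0,0,0],[0,0,-0.25,0,0,0],[0,0,0,0,0,0],[0,0,0,0,0,0]]

```text
t: 8.95
tool_pos: [0.4483, 0.1156, 0.0105]
orientation: [2.37, 2.062, 0.002]
force: [0.2, -0.3, -0.5]
opening: 0.0509
gripper_force: 0.0
```

```bash
python3 st.py 44.75 11.5 1 -8
python3 - <<'E'
from h import *
b=eyes.read_camera('side')[190:270,190:290]
cv2.imwrite('pics/d5.png',cv2.resize(b,(500,400),interpolation=2))
E
```

```text
t 8.95 pos cm [44.83 11.56  1.05] phi -7.9 tilt [0.07 0.01] F [ 0.2 -0.3 -0.5] open 50.9 grip 0.0 j6 0.28
go [-0.08 -0.06 -0.05]
turn -0.0553284061575221
```

View pics/d5.png

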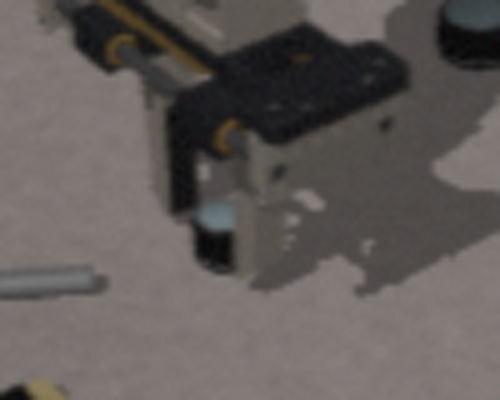

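The small lens (215,235) is between the fingers. Closing and lifting.

Request:
arm_command:
  deltas:
    - [[0,0,0,0,0,0],[0,0,0,0,0,0],[0,0,0,0,0,0],[0,0,0,0,0,0],[0,0,0,0,0,0],[0,0,0,0,0,0],[0,0,0,0,0,0]]
  gripper: -1

```text
t: 9.58
tool_pos: [0.4478, 0.1153, 0.0099]
orientation: [2.37, 2.062, 0.0]
force: [-1.1, -0.1, 2.5]
opening: 0.0273
gripper_force: 15.0
```

```bash
python3 st.py 54 -37.55 10 -8
```

```text
t 9.58 pos cm [44.78 11.53  0.99] phi -8.0 tilt [0.02 0.  ] F [-1.1 -0.1  2.5] open 27.3 grip 15.0 j6 0.28
go [  9.22 -49.08   9.01]
turn -0.04034535388369331
```

Request:
arm_command:
  deltas:
    - [[0,0,0.5,0,0,0],[0,0,1.5,0,0,0],[0,0,2.0,0,0,0],[0,0,2.0,0,0,0],[0,0,2.0,0,0,0],[0.2,-1.0,1.0,0,0,0],[0.4,-2.0,0,0,0,0],[0.5,-2.8,0,0,0,0],[0.6,-3.0,0,0,0,0],[0.6,-3.0,0,0,0,0],[0.6,-3.0,0,0,0,0],[0.6,-3.0,0,0,0,0]]

```text
t: 10.58
tool_pos: [0.4823, -0.0648, 0.0993]
orientation: [-2.37, -2.062, 0.001]
force: [0.4, -0.7, 0.8]
opening: 0.0276
gripper_force: 15.0
```

Request:
arm_command:
  deltas:
    - [[0.6,-3.0,0,0,0,0],[0.6,-3.0,0,0,0,0],[0.6,-3.0,0,0,0,0],[0.6,-3.0,0,0,0,0],[0.6,-3.0,0,0,0,0],[0.6,-3.0,0,0,0,0],[0.6,-3.0,0,0,0,0],[0.6,-3.0,0,0,0,0],[0.5,-2.8,0,0,0,0],[0.4,-2.0,0,0,0,0],[0.2,-1.0,0,0,0,0],[0,0,0,0,0,0]]

```text
t: 11.58
tool_pos: [0.5408, -0.363, 0.099]
orientation: [-2.372, -2.059, 0.001]
force: [-0.1, 0.3, 0.5]
opening: 0.0271
gripper_force: 15.0
```

Request:
arm_command:
  deltas:
    - [[0,0,0,0,0,0],[0,0,0,0,0,0]]

```text
t: 11.75
tool_pos: [0.5412, -0.3594, 0.0992]
orientation: [-2.369, -2.062, -0.0]
force: [0.8, -0.3, 0.3]
opening: 0.0275
gripper_force: 15.0
```

```bash
python3 st.py 54 -37.55 1.4 -8
python3 - <<'E'
from h import *
im=eyes.read_camera('side'); c=proj('side',[.54,-.3755,.05])[0].astype(int); print(c)
b=im[c[1]-40:c[1]+40,c[0]-50:c[0]+50]
cv2.imwrite('pics/d6.png',cv2.resize(b,(500,400),interpolation=2))
E
```

```text
t 11.75 pos cm [ 54.12 -35.94   9.92] phi -7.9 tilt [-0.05  0.06] F [ 0.8 -0.3  0.3] open 27.5 grip 15.0 j6 -0.53
go [-0.12 -1.61 -8.52]
turn -0.07703216305333349
[329 144]
```

View pics/d6.png

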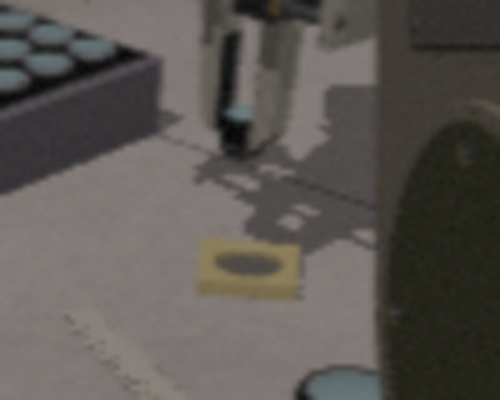

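The small lens is held level at (238,135), with its rest at (248,265). I'll move over the rest and lower it.

Request:
arm_command:
  deltas:
    - [[-0.1,-0.8,0,0,0,0],[0,-0.8,0,0,0,0],[0,0,-2.0,0,0,0],[0,0,-2.0,0,0,0],[0,0,-1.8,0,0,0],[0,0,-1.2,0,0,0],[0,0,-0.7,0,0,0],[0,0,-0.4,0,0,0],[0,0,-0.2,0,0,0],[0,0,0,0,0,0],[0,0,0,0,0,0]]

```text
t: 12.72
tool_pos: [0.5412, -0.3772, 0.0178]
orientation: [2.369, 2.061, 0.0]
force: [-0.7, -0.8, -1.2]
opening: 0.0276
gripper_force: 15.0
```

```bash
python3 st.py 54 -37.55 1.4 -8
python3 - <<'E'
from h import *
im=eyes.read_camera('side'); c=proj('side',[.54,-.3755,.03])[0].astype(int)
b=im[c[1]-32:c[1]+32,c[0]-40:c[0]+40]
cv2.imwrite('pics/d7.png',cv2.resize(b,(600,480),interpolation=2))
E
```

```text
t 12.72 pos cm [ 54.12 -37.72   1.78] phi -8.0 tilt [ 0.07 -0.06] F [-0.7 -0.8 -1.2] open 27.6 grip 15.0 j6 -0.55
go [-0.12  0.17 -0.38]
turn -0.04894898054063912
```

View pics/d7.png

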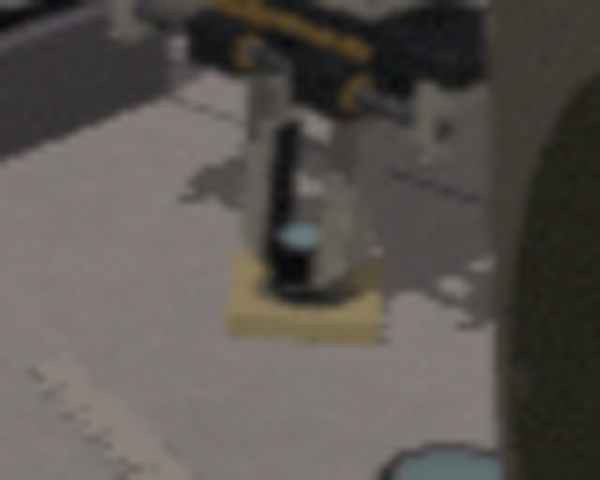

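The lens is over the recess at (300,265) with a gap at the front rim. Lowering until contact.

Request:
arm_command:
  deltas:
    - [[-0.05,0.1,-0.1,0,0,0],[0,0,-0.1,0,0,0],[0,0,-0.1,0,0,0],[0,0,0,0,0,0],[0,0,0,0,0,0]]

```text
t: 13.18
tool_pos: [0.5403, -0.3758, 0.014]
orientation: [2.37, 2.062, 0.0]
force: [-0.5, -0.1, 2.4]
opening: 0.0269
gripper_force: 15.0
```

Request:
arm_command:
  deltas:
    - [[0,0,-0.04,0,0,0],[0,0,0,0,0,0],[0,0,0,0,0,0]]

```text
t: 13.43
tool_pos: [0.5403, -0.3758, 0.0139]
orientation: [2.37, 2.062, 0.0]
force: [-2.5, 1.3, 5.0]
opening: 0.0272
gripper_force: 15.0
```

Request:
arm_command:
  deltas:
    - [[0,0,0,0,0,0],[0,0,0,0,0,0],[0,0,0,0,0,0],[0,0,0,0,0,0],[0,0,0.3,0,0,0],[0,0,1.0,0,0,0],[0,0,2.5,0,0,0],[0,0,2.5,0,0,0],[0,0,2.5,0,0,0],[-0.2,1.0,0,0,0,0],[-0.4,2.0,0,0,0,0]]
  gripper: 0.05

```text
t: 14.35
tool_pos: [0.5358, -0.3484, 0.1053]
orientation: [2.367, 2.055, 0.001]
force: [1.2, 0.2, -0.6]
opening: 0.049
gripper_force: 0.0
```

Request:
arm_command:
  deltas:
    - [[-0.6,2.8,0,0,0,0],[-0.6,2.8,0,0,0,0],[-0.6,2.8,0,0,0,0],[-0.6,2.8,0,0,0,0],[-0.6,2.8,0,0,0,0],[-0.6,2.8,0,0,0,0],[-0.6,2.8,0,0,0,0],[-0.6,2.6,0,0,0,0],[-0.5,2.0,0,0,0,0],[-0.2,0.7,0,0,0,0],[0,0,0,0,0,0],[0,0,0,0,0,0]]
  gripper: 0.5

```text
t: 15.35
tool_pos: [0.4795, -0.0971, 0.1018]
orientation: [2.368, 2.062, 0.0]
force: [0.4, -0.7, 0.2]
opening: 0.0699
gripper_force: 0.0
```

```bash
python3 st.py 47.95 -9.7 1 -8
python3 - <<'E'
from h import *
from m3 import *
T=eyes.read_camera('top'); S=eyes.read_camera('side'); gt,_=masks(T); gs,_=masks(S)
for n,p in dict(sm=[.54,-.3755,.03],md=[.479,-.097,.026]).items():
    for c,g in (('top',gt),('side',gs)):
        u,v=proj(c,p)[0].round().astype(int)
        try: a,s,_=comp(g,u,v,4); print(n,c,a.round(1),s[2:],(ray(c,a,p[2])[0]*100).round(2))
        except Exception as e: print(n,c,'hidden')
E
```

```text
t 15.35 pos cm [47.95 -9.71 10.18] phi -7.9 tilt [ 0.06 -0.05] F [ 0.4 -0.7  0.2] open 69.9 grip 0.0 j6 -0.17
go [-0.    0.01 -9.18]
turn -0.09215474972430737
sm top [379.5 188.4] [ 6  6 31] [ 54.16 -37.54   3.  ]
sm side [329.  150.5] [3 2 6] [ 53.76 -37.46   3.  ]
md top hidden
md side [285.2 192. ] [13  7 70] [47.69 -9.59  2.6 ]
```

The small lens is at its rest centre (54.1, -37.5 against 54.0, -37.55). Next is the medium lens.

Request:
arm_command:
  deltas:
    - [[0,0,-2.0,0,0,0],[0,0,-2.2,0,0,0],[0,0,-2.0,0,0,0],[0,0,-1.4,0,0,0],[0,0,-0.9,0,0,0],[0,0,-0.5,0,0,0],[0,0,-0.15,0,0,0],[0,0,0,0,0,0],[0,0,0,0,0,0]]

```text
t: 16.2
tool_pos: [0.4799, -0.0971, 0.0107]
orientation: [2.37, 2.061, 0.001]
force: [-0.3, 0.3, 0.2]
opening: 0.0701
gripper_force: 0.0
```

Request:
arm_command:
  deltas:
    - [[0,0,0,0,0,0],[0,0,0,0,0,0],[0,0,0,0,0,0],[0,0,0,0,0,0],[0,0,0,0,0,0],[0,0,0,0,0,0],[0,0,0,0,0,0]]
  gripper: -1

```text
t: 16.78
tool_pos: [0.4793, -0.0967, 0.01]
orientation: [2.37, 2.062, 0.0]
force: [-0.3, 1.2, 3.7]
opening: 0.0433
gripper_force: 15.0
```

```bash
python3 st.py 53.45 38.9 10 -8
```

```text
t 16.78 pos cm [47.93 -9.67  1.  ] phi -8.0 tilt [ 0.02 -0.  ] F [-0.3  1.2  3.7] open 43.3 grip 15.0 j6 -0.17
go [ 5.52 48.57  9.  ]
turn -0.04457768028282416
```

Request:
arm_command:
  deltas:
    - [[0,0,0.5,0,0,0],[0,0,1.5,0,0,0],[0,0,2.0,0,0,0],[0,0,2.0,0,0,0],[0,0,2.0,0,0,0],[0.1,1.0,1.0,0,0,0],[0.2,2.0,0,0,0,0],[0.3,2.6,0,0,0,0],[0.3,2.8,0,0,0,0],[0.3,2.8,0,0,0,0],[0.3,2.8,0,0,0,0],[0.3,2.8,0,0,0,0]]

```text
t: 17.78
tool_pos: [0.4965, 0.0733, 0.0994]
orientation: [-2.37, -2.062, 0.001]
force: [-0.5, 0.5, -0.6]
opening: 0.0432
gripper_force: 15.0
```

Request:
arm_command:
  deltas:
    - [[0.4,2.8,0,0,0,0],[0.4,2.8,0,0,0,0],[0.4,2.8,0,0,0,0],[0.4,2.8,0,0,0,0],[0.4,2.8,0,0,0,0],[0.4,2.8,0,0,0,0],[0.3,2.8,0,0,0,0],[0.3,2.8,0,0,0,0],[0.3,2.8,0,0,0,0],[0.2,2.6,0,0,0,0],[0.1,2.0,0,0,0,0],[0.1,1.0,0,0,0,0]]

```text
t: 18.78
tool_pos: [0.5328, 0.3823, 0.0991]
orientation: [-2.368, -2.064, 0.001]
force: [0.6, 0.4, 0.2]
opening: 0.0433
gripper_force: 15.0
```

Request:
arm_command:
  deltas:
    - [[0,0,0,0,0,0],[0,0,0,0,0,0]]

```text
t: 18.95
tool_pos: [0.5335, 0.3792, 0.0991]
orientation: [2.369, 2.063, -0.002]
force: [-0.1, -0.4, -1.3]
opening: 0.0433
gripper_force: 15.0
```

```bash
python3 st.py 53.45 38.9 1.4 -8
```

```text
t 18.95 pos cm [53.35 37.92  9.91] phi -7.9 tilt [-0.05 -0.06] F [-0.1 -0.4 -1.3] open 43.3 grip 15.0 j6 0.68
go [ 0.1   0.98 -8.51]
turn -0.09625410292379133
```

Request:
arm_command:
  deltas:
    - [[0.1,0.6,0,0,0,0],[0,0.3,0,0,0,0],[0,0,-2.0,0,0,0],[0,0,-2.0,0,0,0],[0,0,-1.8,0,0,0],[0,0,-1.2,0,0,0],[0,0,-0.7,0,0,0],[0,0,-0.4,0,0,0],[0,0,-0.1,0,0,0],[0,0,0,0,0,0],[0,0,0,0,0,0]]

```text
t: 19.87
tool_pos: [0.5359, 0.3888, 0.019]
orientation: [2.37, 2.062, 0.003]
force: [-0.9, -0.3, -0.2]
opening: 0.0435
gripper_force: 15.0
```

```bash
python3 st.py 53.45 38.9 1.4 -8
python3 - <<'E'
from h import *
im=eyes.read_camera('side'); tp=eyes.read_camera('top'); c=proj('side',[.5345,.389,.02])[0].astype(int); d=proj('top',[.5345,.389,.02])[0].astype(int)
a=cv2.resize(im[c[1]-45:c[1]+45,c[0]-40:c[0]+40],(400,450),interpolation=2); b=cv2.resize(tp[d[1]-36:d[1]+36,d[0]-32:d[0]+32],(400,450),interpolation=2)
cv2.imwrite('pics/d8.png',np.hstack([a,b]))
E
```

```text
t 19.87 pos cm [53.59 38.88  1.9 ] phi -8.0 tilt [0.09 0.06] F [-0.9 -0.3 -0.2] open 43.5 grip 15.0 j6 0.69
go [-0.14  0.02 -0.5 ]
turn -0.03563801902377861
```

View pics/d8.png

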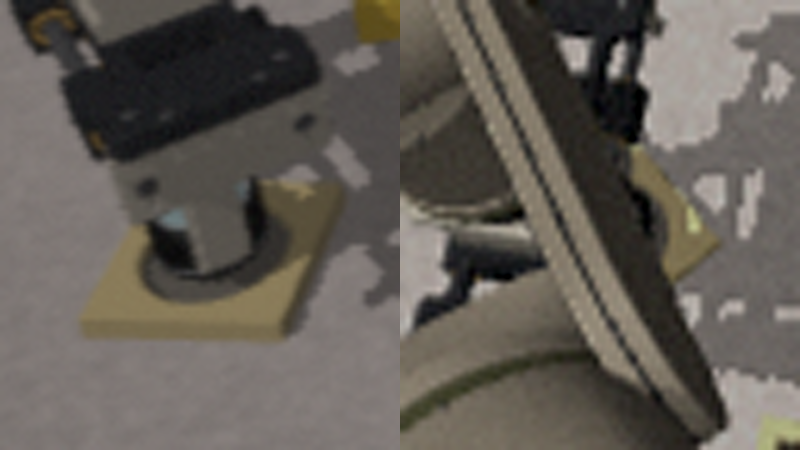

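Run:
```python
from h import *
c=proj('side',[.5345,.389,.02])[0].astype(int); o=c-[40,45]
f=lambda u,v,z: print(u,v,z,(ray('side',o+np.array([u,v])/5-.5*0,z)[0]*100).round(2))
for q in [(140,268),(292,240),(216,303)]: f(*q,.010)
f(216,255,.010)   # rim centre guess
f(80,337,.0);f(285,338,.0);f(285,318,.01);f(82,322,.01);f(345,187,.01)
# lens bottom extremes at z=.009
for q in [(147,250),(265,235),(205,275)]: f(*q,.009)
```

```text
140 268 0.01 [54.12 41.35  1.  ]
292 240 0.01 [51.26 36.38  1.  ]
216 303 0.01 [50.25 40.14  1.  ]
216 255 0.01 [52.65 38.91  1.  ]
80 337 0.0 [53.39 44.34  0.  ]
285 338 0.0 [47.73 38.83  0.  ]
285 318 0.01 [47.65 38.67  1.  ]
82 322 0.01 [52.98 44.19  1.  ]
345 187 0.01 [52.5  33.31  1.  ]
147 250 0.009 [54.99 40.67  0.9 ]
265 235 0.009 [52.4  36.96  0.9 ]
205 275 0.009 [52.05 39.7   0.9 ]
```

Run:
```python
from h import *
im=eyes.read_camera('side'); c=proj('side',[.5345,.389,.02])[0].astype(int); o=c-[28,20]; print(o)
a=im[o[1]:o[1]+50,o[0]:o[0]+60].copy()
a=cv2.resize(a,None,fx=12,fy=12,interpolation=cv2.INTER_NEAREST)
a=np.clip(255*(a/255.)**.55,0,255).astype(np.uint8)
def circ(x,y,z,r,col):
    th=np.linspace(0,2*np.pi,90); P=proj('side',np.c_[x+r*np.cos(th),y+r*np.sin(th),np.full(90,z)])
    cv2.polylines(a,[np.round((P-o+.5)*12).astype(int)],True,col,1)
circ(.5345,.389,.010,.029,(0,0,255)); circ(.535,.389,.008,.022,(0,255,0)); circ(.535,.389,.032,.022,(255,255,0))
cv2.imwrite('pics/d9.png',a)
```

```text
[ 73 256]
```

View pics/d9.png

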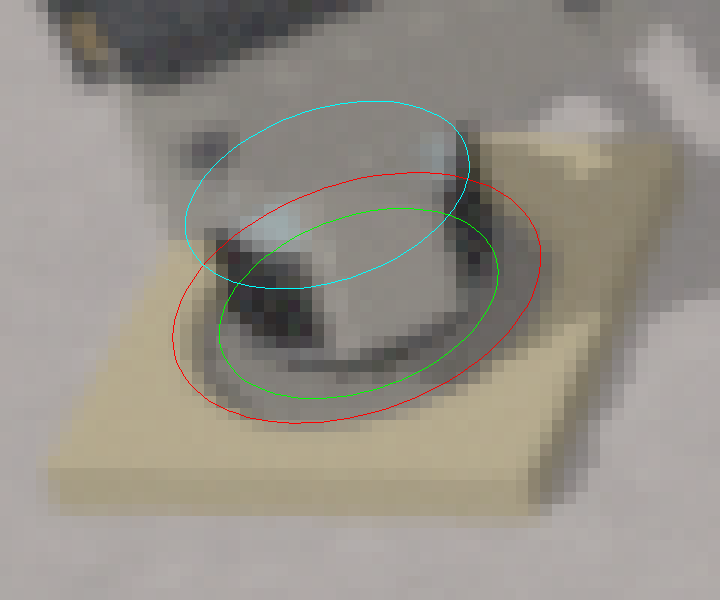

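The overlay shows the lens sitting a few mm too far from the side camera: the gap is 55 px at the front against 32 px at the left. I'll shift about 3 mm in -x, lower a bit and re-check.

Request:
arm_command:
  deltas:
    - [[-0.3,0,0,0,0,0],[0,0,-0.1,0,0,0],[0,0,-0.1,0,0,0],[0,0,0,0,0,0],[0,0,0,0,0,0]]

```text
t: 20.43
tool_pos: [0.532, 0.3882, 0.0155]
orientation: [-2.37, -2.062, 0.001]
force: [-0.3, -0.0, 0.2]
opening: 0.0431
gripper_force: 15.0
```

```bash
python3 st.py 53.45 38.9 1.4 -8
python3 - <<'E'
from h import *
im=eyes.read_camera('side'); o=np.array([73,256])
a=im[o[1]:o[1]+50,o[0]:o[0]+60].copy()
a=cv2.resize(a,None,fx=12,fy=12,interpolation=cv2.INTER_NEAREST)
a=np.clip(255*(a/255.)**.55,0,255).astype(np.uint8)
cv2.imwrite('pics/d10.png',a)
E
```

```text
t 20.43 pos cm [53.2  38.82  1.55] phi -8.0 tilt [-0.02 -0.01] F [-0.3 -0.   0.2] open 43.1 grip 15.0 j6 0.69
go [ 0.25  0.08 -0.15]
turn -0.043202802879114266
```

View pics/d10.png

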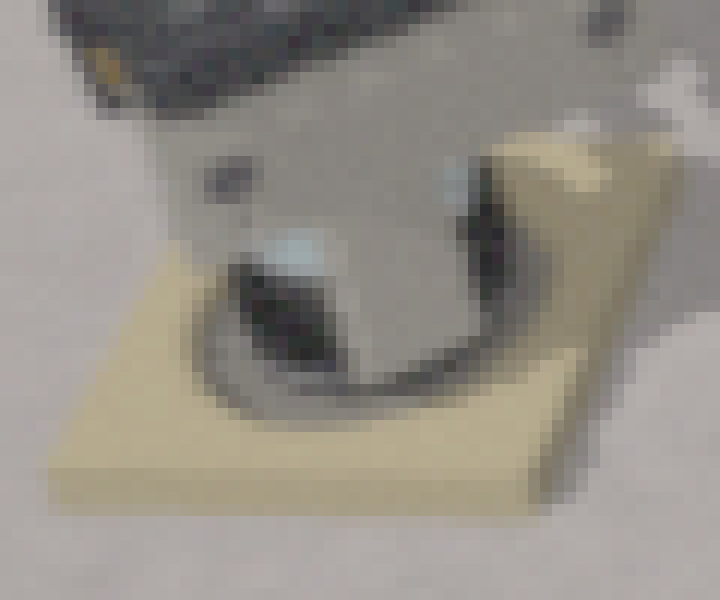

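Now it is nearly centred: gaps are 48 left, 36 right, 30 front. Lowering to contact.

Request:
arm_command:
  deltas:
    - [[0,0.1,-0.1,0,0,0],[0,0,-0.1,0,0,0],[0,0,0,0,0,0],[0,0,0,0,0,0]]

```text
t: 20.82
tool_pos: [0.5322, 0.3896, 0.0141]
orientation: [-2.37, -2.062, -0.001]
force: [-1.3, -0.8, 3.2]
opening: 0.0436
gripper_force: 15.0
```

Request:
arm_command:
  deltas:
    - [[0,0,-0.04,0,0,0],[0,0,0,0,0,0],[0,0,0,0,0,0]]

```text
t: 21.07
tool_pos: [0.5323, 0.3896, 0.0141]
orientation: [-2.37, -2.062, -0.001]
force: [-2.5, -1.9, 5.4]
opening: 0.0433
gripper_force: 15.0
```

Request:
arm_command:
  deltas:
    - [[0,0,0,0,0,0],[0,0,0,0,0,0],[0,0,0,0,0,0],[0,0,0,0,0,0],[0,0,0.3,0,0,0],[0,0,1.0,0,0,0],[0,0,2.5,0,0,0],[0,0,2.5,0,0,0],[0,0,2.5,0,0,0],[-0.3,-1.0,0,0,0,0],[-0.6,-2.6,0,0,0,0]]
  gripper: 0.33

```text
t: 21.98
tool_pos: [0.5252, 0.3564, 0.1057]
orientation: [2.368, 2.064, 0.012]
force: [1.0, 0.1, -0.3]
opening: 0.0618
gripper_force: 0.0
```

Request:
arm_command:
  deltas:
    - [[-0.7,-3.2,0,0,0,0],[-0.7,-3.2,0,0,0,0],[-0.7,-3.2,0,0,0,0],[-0.7,-3.2,0,0,0,0],[-0.7,-3.2,0,0,0,0],[-0.7,-3.2,0,0,0,0],[-0.7,-3.2,0,0,0,0],[-0.7,-3.2,0,0,0,0],[-0.7,-3.2,0,0,0,0],[-0.7,-3.2,0,0,0,0],[-0.7,-3.2,0,0,0,0],[-0.7,-3.2,0,0,0,0]]
  gripper: 0.83

```text
t: 22.98
tool_pos: [0.439, -0.0321, 0.1025]
orientation: [2.369, 2.061, 0.002]
force: [0.9, -0.4, 0.3]
opening: 0.0848
gripper_force: 0.0
```

Request:
arm_command:
  deltas:
    - [[-0.7,-3.2,0,0,0,0],[-0.7,-3.2,0,0,0,0],[-0.7,-3.2,0,0,0,0],[-0.7,-3.0,0,0,0,0],[-0.7,-3.0,0,0,0,0],[-0.7,-3.0,0,0,0,0],[-0.5,-2.5,0,0,0,0],[-0.3,-1.5,0,0,0,0],[0,0,0,0,0,0],[0,0,0,0,0,0]]

```text
t: 23.82
tool_pos: [0.3891, -0.2573, 0.1021]
orientation: [2.372, 2.059, 0.001]
force: [0.1, 0.9, 0.3]
opening: 0.085
gripper_force: 0.0
```

```bash
python3 st.py 38.75 -25.65 1 -8
python3 - <<'E'
from h import *
from m3 import *
T=eyes.read_camera('top'); S=eyes.read_camera('side'); gt,_=masks(T); gs,_=masks(S); cv2.imwrite('pics/side_m.png',S)
for n,p in dict(sm=[.54,-.3755,.03],md=[.534,.389,.03],sq=[.401,.272,.03]).items():
    for c,g in (('top',gt),('side',gs)):
        u,v=proj(c,p)[0].round().astype(int)
        try: a,s,_=comp(g,u,v,4); print(n,c,a.round(1),s[2:],(ray(c,a,p[2])[0]*100).round(2))
        except Exception as e: print(n,c,'hidden')
E
```

```text
t 23.82 pos cm [ 38.91 -25.73  10.21] phi -8.1 tilt [ 0.04 -0.01] F [0.1 0.9 0.3] open 85.0 grip 0.0 j6 -0.55
go [-0.16  0.08 -9.21]
turn 0.07285529240193611
sm top hidden
sm side [328.5 150.4] [ 6  3 13] [ 53.93 -37.41   3.  ]
md top [132.7 184.6] [11 11 92] [53.5  38.84  3.  ]
md side [101.7 273.5] [ 18  12 156] [52.97 38.83  3.  ]
sq top [167.  227.5] [ 9 10 67] [40.47 27.4   3.  ]
sq side [189.5 276.6] [ 14  10 113] [40.01 27.35  3.  ]
```

Medium is seated at its rest centre (53.5, 38.8). Next is the large lens.

Request:
arm_command:
  deltas:
    - [[-0.1,0.05,-2.0,0,0,0],[0,0,-2.2,0,0,0],[0,0,-2.0,0,0,0],[0,0,-1.4,0,0,0],[0,0,-0.9,0,0,0],[0,0,-0.5,0,0,0],[0,0,-0.2,0,0,0],[0,0,0,0,0,0],[0,0,0,0,0,0]]

```text
t: 24.67
tool_pos: [0.3888, -0.2565, 0.0102]
orientation: [2.369, 2.061, 0.0]
force: [-0.7, 0.0, 0.7]
opening: 0.085
gripper_force: 0.0
```

Request:
arm_command:
  deltas:
    - [[0,0,0,0,0,0],[0,0,0,0,0,0],[0,0,0,0,0,0],[0,0,0,0,0,0],[0,0,0,0,0,0],[0,0,0,0,0,0],[0,0,0,0,0,0]]
  gripper: -1
  squeeze: 18

```text
t: 25.25
tool_pos: [0.3881, -0.2564, 0.0096]
orientation: [2.37, 2.062, -0.0]
force: [-1.7, 1.1, 6.0]
opening: 0.061
gripper_force: 18.0
```

```bash
python3 st.py 66 -14.6 10 -8
```

```text
t 25.25 pos cm [ 38.81 -25.64   0.96] phi -8.0 tilt [-0.   -0.01] F [-1.7  1.1  6. ] open 61.0 grip 18.0 j6 -0.55
go [27.19 11.04  9.04]
turn -0.03828693160529362
```

Request:
arm_command:
  deltas:
    - [[0,0,0.5,0,0,0],[0,0,1.5,0,0,0],[0,0,2.0,0,0,0],[0,0,2.0,0,0,0],[0,0,2.0,0,0,0],[0,0,1.0,0,0,0],[0.8,0.3,0,0,0,2],[1.6,0.7,0,0,0,4],[2.0,0.8,0,0,0,5],[2.0,0.8,0,0,0,5],[2.0,0.8,0,0,0,5],[2.0,0.8,0,0,0,5]]

```text
t: 26.25
tool_pos: [0.4927, -0.2129, 0.0974]
orientation: [-1.837, -2.546, 0.0]
force: [-0.5, -0.5, -1.3]
opening: 0.0608
gripper_force: 18.0
```

Request:
arm_command:
  deltas:
    - [[2.0,0.8,0,0,0,5],[2.0,0.8,0,0,0,5],[2.0,0.8,0,0,0,5],[2.0,0.8,0,0,0,5],[2.0,0.8,0,0,0,5],[2.0,0.8,0,0,0,5],[2.0,0.8,0,0,0,5],[1.6,0.8,0,0,0,4],[0.9,0.5,0,0,0,3],[0,0,0,0,0,0],[0,0,0,0,0,0]]

```text
t: 27.17
tool_pos: [0.6566, -0.1442, 0.0971]
orientation: [-0.811, -3.032, -0.0]
force: [-1.0, -0.1, -2.6]
opening: 0.0611
gripper_force: 18.0
```

```bash
python3 st.py 65.8 -14.6 1.4 60
```

```text
t 27.17 pos cm [ 65.66 -14.42   9.71] phi 60.1 tilt [-0.15  0.04] F [-1.  -0.1 -2.6] open 61.1 grip 18.0 j6 -1.34
go [ 0.14 -0.18 -8.31]
turn -0.06563366401838522
```

Request:
arm_command:
  deltas:
    - [[0.1,-0.15,-1.5,0,0,0],[0,0,-2.0,0,0,0],[0,0,-1.8,0,0,0],[0,0,-1.2,0,0,0],[0,0,-0.8,0,0,0],[0,0,-0.4,0,0,0],[0,0,-0.2,0,0,0],[0,0,0,0,0,0],[0,0,0,0,0,0]]

```text
t: 27.92
tool_pos: [0.6589, -0.147, 0.0215]
orientation: [0.812, 3.033, -0.0]
force: [0.2, -0.2, -1.7]
opening: 0.0611
gripper_force: 18.0
```

```bash
python3 st.py 65.8 -14.6 1.4 60
python3 - <<'E'
from h import *
im=eyes.read_camera('side'); c=proj('side',[.66,-.146,.02])[0].astype(int); o=c-[32,26]
a=im[o[1]:o[1]+48,o[0]:o[0]+64]
a=cv2.resize(a,None,fx=12,fy=12,interpolation=cv2.INTER_NEAREST)
cv2.imwrite('pics/d11.png',np.clip(255*(a/255.)**.55,0,255).astype(np.uint8))
E
```

```text
t 27.92 pos cm [ 65.89 -14.7    2.15] phi 60.0 tilt [ 0.1  -0.03] F [ 0.2 -0.2 -1.7] open 61.1 grip 18.0 j6 -1.34
go [-0.09  0.1  -0.75]
turn -0.03352210501402908
```

View pics/d11.png

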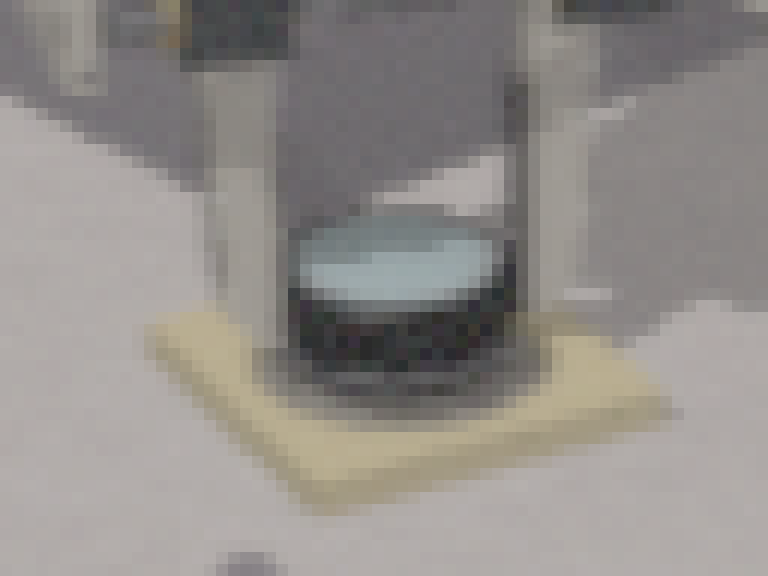

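The lens is centred in the large recess (both centres at column 402, front gap about as expected). Lowering to contact.

Request:
arm_command:
  deltas:
    - [[-0.05,0.05,-0.2,0,0,0],[0,0,-0.2,0,0,0],[0,0,-0.15,0,0,0],[0,0,-0.1,0,0,0],[0,0,0,0,0,0],[0,0,0,0,0,0]]

```text
t: 28.47
tool_pos: [0.6575, -0.1461, 0.0137]
orientation: [-0.812, -3.035, 0.0]
force: [0.2, 0.4, -1.7]
opening: 0.0613
gripper_force: 18.0
```

Request:
arm_command:
  deltas:
    - [[0,0,-0.05,0,0,0],[0,0,0,0,0,0],[0,0,0,0,0,0]]

```text
t: 28.72
tool_pos: [0.6576, -0.1462, 0.0137]
orientation: [0.812, 3.035, -0.0]
force: [-2.1, 0.2, 2.6]
opening: 0.0613
gripper_force: 18.0
```

Request:
arm_command:
  deltas:
    - [[0,0,0,0,0,0],[0,0,0,0,0,0],[0,0,0,0,0,0],[0,0,0,0,0,0],[0,0,0.3,0,0,0],[0,0,1.0,0,0,0],[0,0,2.5,0,0,0],[0,0,2.5,0,0,0],[0,0,2.5,0,0,0],[0,0,2.5,0,0,0],[-1.5,0,1,0,0,0],[-2.5,0,0,0,0,0]]
  gripper: 0.72

```text
t: 29.72
tool_pos: [0.6212, -0.1469, 0.1422]
orientation: [0.809, 3.026, -0.0]
force: [-0.8, -0.6, 0.3]
opening: 0.0798
gripper_force: 0.0
```

Request:
arm_command:
  deltas:
    - [[-2.8,0,0,0,0,0],[-2.8,0,0,0,0,0],[-2.8,0,0,0,0,0],[-2.8,0,0,0,0,0],[-2.8,0,0,0,0,0],[-2.0,0,0,0,0,0],[0,0,0,0,0,0],[0,0,0,0,0,0]]

```text
t: 30.38
tool_pos: [0.4576, -0.1464, 0.1375]
orientation: [0.813, 3.032, -0.0]
force: [0.5, -0.3, -0.2]
opening: 0.0798
gripper_force: 0.0
```

```bash
python3 - <<'E'
from h import *
from m3 import *
T=eyes.read_camera('top'); S=eyes.read_camera('side'); gt,_=masks(T); gs,_=masks(S)
cv2.imwrite('pics/fin.png',cv2.resize(S[120:320,90:390],(800,533),interpolation=2))
for n,p in dict(lg=[.66,-.146,.03],sm=[.54,-.3755,.03],md=[.534,.389,.03],sq=[.401,.272,.03]).items():
    for c,g in (('top',gt),('side',gs)):
        u,v=proj(c,p)[0].round().astype(int)
        try: a,s,_=comp(g,u,v,4); print(n,c,a.round(1),s[2:],(ray(c,a,p[2])[0]*100).round(2))
        except Exception as e: print(n,c,'hidden')
S0=cv2.imread('pics/side0.png')
for n,(y0,y1,x0,x1) in dict(bottle=(180,212,228,250),pen=(240,255,145,215)).items(): print(n,np.abs(S.astype(int)-S0)[y0:y1,x0:x1].mean().round(1), np.abs(T.astype(int)-cv2.imread('pics/top0.png'))[170:195,248:265].mean().round(1))
E
python3 st.py
```

```text
lg top [303.7 148. ] [ 12  15 112] [ 66.56 -14.02   3.  ]
lg side [249.5 162.7] [16  7 89] [ 65.78 -14.4    3.  ]
sm top [379.5 188. ] [ 6  7 36] [ 54.29 -37.53   3.  ]
sm side [328.  150.5] [ 5  2 10] [ 53.99 -37.25   3.  ]
md top [132.6 184.6] [11 11 90] [53.51 38.88  3.  ]
md side [101.8 273.4] [ 18  12 155] [52.98 38.81  3.  ]
sq top [167.  227.5] [ 9 10 69] [40.47 27.4   3.  ]
sq side [189.6 276.6] [ 14  10 114] [40.   27.34  3.  ]
bottle 2.2 6.5
pen 2.3 6.5
t 30.48 pos cm [ 45.86 -14.64  13.74] phi 60.0 tilt [ 0.12 -0.04] F [ 0.5 -0.6 -0.1] open 79.9 grip 0.0 j6 -1.46
```

View pics/fin.png

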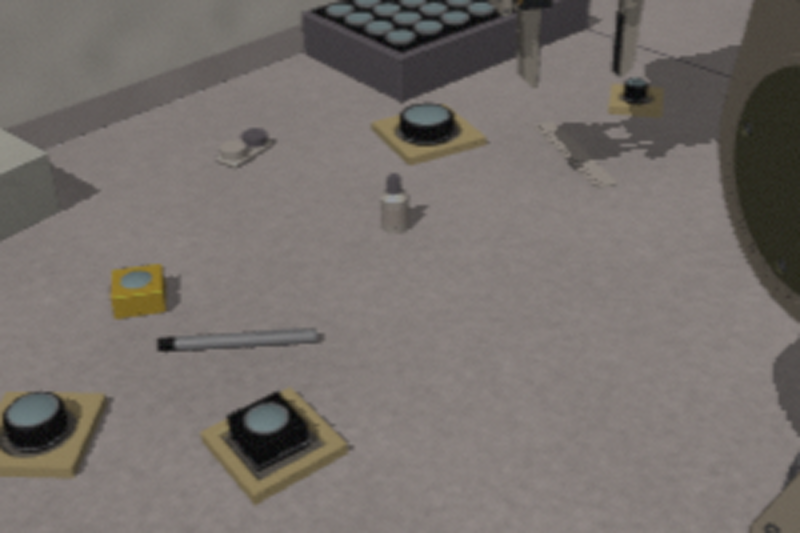

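All four lenses lie flat, glass up, in their matching recesses: medium (35,420), square (268,430), large (428,122), small (635,90). The bottle and penlight are unmoved. Handing in.

```bash
python3 -c "
from plant import ticket
print(ticket.close_job())"
```

```text
the job is handed in; nothing more can be done
None
```

All four lenses lie flat, glass up, in their matching rests; the bottle, penlight and yellow look-alike were left alone, and the job was handed in at about 30 s of the 90 s allowed.

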